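# Present a frosted slide label up over the light pad

## Task

Find the one slide in the rack that has a frosted end (a corner of that end is notched), draw it out of the rack by its clear glass, keeping your fingers off the frosted end, and hold its frosted end over the middle of the light pad, about 10 cm above it, with the long edges level and the slide tipped so that the label side looks upward, at least halfway from upright to flat. Finish while still holding it there, steady in the air; do not let go. Leave the two blank slides in their slots and do not disturb the bottle and the dish.

Things in the scene. Friction and masses are not known exactly. Their poses are not given: they have to be found in the camera images.
- slide_center (a point): Centre of the notched slide, a glass plate 100 x 50 x 5 mm, about 62 g. It starts upright on a long edge in one of the rack's three slots, notched corner up, lower edge on the rack's floor. x: along its length to the frosted end; y: out of the face with the label; z: across its width, from the edge in the slot to the notched edge. Clear glass from x = -50 to +18 mm, frosted from +18 to +50 mm.
- label (a point): Centre of the label region of that slide, on the surface of the label side of the frosted end: at x = +33, y = +2.5, z = 0 mm from slide_center, same axes. A white paper label with a few dark bars, 24 by 30 mm, is stuck here.
- slide: The same notched slide, same axes as slide_center; origin at the middle of the edge it stands on, 25 mm below slide_center along its z.
- frosted_end: The frosted (whitish, opaque) end of that slide, same origin and axes as slide; fingers must keep off it. A 10 mm square notch is missing from its corner at x = +50, z = +50 mm of slide: the upper left corner when the label faces you with the notched edge up. The blank slides have neither frosting nor notch.
- rack: Black plastic rack fixed to the bench at any yaw, 110 (x) by 144 (y) by 24 mm high; origin at the centre of its underside, z up. Floor 6 mm thick; two combs on it run along y, covering |x| = 31 to 45 mm, open between. Three slots 6.8 mm wide, 18 mm deep run along x at y = -50, 0, +50 mm. A slide in it tops out 56 mm above the bench.
- pad_top (a point): Centre of the top face of the light pad, a flat square grey-rimmed panel with white surface, 150 by 150 mm and 10 mm high, fixed to the bench; z up. The rack and the pad may change sides.
- blank_a: Plain clear glass slide, 100 by 5 by 50 mm (x, y, z), no frosting and no notch, standing in another slot of the rack; origin at the centre of its lower edge, x along its length.
- blank_b: A second plain clear slide just like blank_a, in the remaining slot.
- oil_bottle: Small amber bottle with a black cap, 32 mm diameter, 65 mm high, upright; origin at the centre of its underside. Leave alone.
- petri_dish: Pale, cloudy closed dish, 92 mm diameter, 17 mm high; origin at the centre of its underside. Leave alone.
- light_pad: The light pad itself: origin at the centre of its underside, 10 mm below pad_top, z up.
Not all that is in view belongs to the job. Leave any blue look-alike of the slide alone.

How it is judged:
On the way:
1. the notched slide is held by the fingers, drawn clear of the rack (height (world z) of slide_center above 0.075 m and contact force between the fingers and slide above 0.5 N and contact force between slide and rack below 0.05 N), for 0.2 s.
At the end, for the whole second after the job is handed in: Fingers hold the slide still by its clear glass, off rack and pad; label centre within 30 mm of the pad centre in plan, 50 to 160 mm above it; label side within 57 degrees of facing up; long edges level within 17 degrees; blanks moved under 12 mm, bottle and dish under 20 mm (contact force between the fingers and slide above 0.5 N and contact force between the fingers and frosted_end below 0.3 N and horizontal distance between label and pad_top below 0.03 m and z of label in the frame of pad_top between 0.05 and 0.16 m and angle between slide's own y axis and vertical below 1 rad and angle between slide's own x axis and vertical between 1.27 and 1.87 rad and contact force between slide and rack below 0.05 N and contact force between slide and light_pad below 0.05 N and linear speed of slide below 0.03 m/s and distance of each of blank_a, blank_b from where it was at the start of the episode below 0.012 m and distance of each of oil_bottle, petri_dish from where it was at the start of the episode below 0.02 m); the arm keeps its last pose, push and grip.
It fails at once if the fingers press on the frosted end (contact force between the fingers and frosted_end above 0.5 N).
It fails at once if a blank slide is disturbed (distance of any of blank_a, blank_b from where it was at the start of the episode above 0.015 m).
It fails at once if the bottle or dish is disturbed (distance of any of oil_bottle, petri_dish from where it was at the start of the episode above 0.025 m).
It also fails if it takes over 35 s, if anything falls off the work surface, if the arm or the gripper's body presses on something with over 40 N, if the wrist force passes 120 N, or if a joint passes its speed limit or range.

## Robot

A 6-joint arm with a two-finger parallel gripper is mounted at the origin on the work surface. World frame = base frame: x ahead of the robot, y to its left, z up, the work surface at z = 0. Lengths are in m, angles in rad, forces in N, time in s.
With the tool pointing down it reaches from about 0.425 to 0.95 m from the base axis. Payload 3.5 kg.
Tool frame: the origin (TCP) lies on the centre line of the jaws, within the pads' length; the fingertips stand 11 mm ahead of it and the grasp point (between the pads) lies 8 mm behind it; y points along the fingers, x is the direction in which the jaws open and shut, and the axes are right-handed (so a half turn about y gives the same grasp; the last joint's range is limited). The gripper opens to 85 mm and grips with 20 to 120 N. Pads are 22 mm wide; open, the fingers measure 114 mm over their backs; the gripper's body (76 mm by 85 mm) begins 54 mm behind the grasp point. The pads swing forward as they close: fully open they stand 13 mm farther back than shut.
Start: joints at [1.137, 0.286, 1.577, -0, 1.279, -0.15], TCP at [0.189, 0.648, 0.242] pointing down, gripper open.
Joint ranges: [-2.77, 2.77], [-0.9, 2.22], [0.21, 2.48], [-1.53, 4.67], [0.24, 2.81], [-2.84, 2.84]. Speed limits (rad/s): [2.79, 2.79, 3.14, 3.14, 3.14, 3.14].

## Interface

Orientations are given as a unit quaternion [x, y, z, w].
In Python, from plant import get_state, read_camera, sign_off gives the robot as it stands.
- The arm moves only by the shell command python3 -m inch 'ROWS' [FORCE]. ROWS is JSON, a list of rows, each an object of numbers: "ax", "ay", "az": the turn, a rotation vector about the tool's x, y, z in rad; "x", "y", "z": the shift along the tool's x, y, z in mm; "hand": the closure, from -1 (fully open) to 1 (shut). In form: [{"ax": .., "ay": .., "az": .., "x": .., "y": .., "z": .., "hand": ..}, ...]. A call has 1 to 5 rows; each row shifts and turns the commanded pose from where the row before left it, along the tool's axes as they then stand; what a row does not reach is not made up. A row lasts 1/12 s, in which the tool goes at most 41.7 mm and 7.16 degrees, less where a joint would pass 70% of its speed; a pose out of reach is approached as far as the arm can. A call with a gripper value outside its range is refused whole. The fingers move at their own pace and stop on an object; FORCE is the grip in N (left out, the last holds). Time passes only in rows, so rows that do not move let the fingers close. It gives the time, the measured TCP pose, the force and the opening at its end, in the units of the state.
- get_state(): the state, without advancing time (a new reading comes with each control period).
- read_camera(name): name is "scene" or "top" or "wrist"; returns a dict with "img" (480x640x3 uint8, red, green, blue), "fov_y" (degrees; the focal length in pixels is half the picture's height over the tangent of half this angle, whatever the lens; pixels are square), "cx", "cy" (the principal point, pixels), "T" (4x4, takes a point from camera to world coordinates); the wrist camera has in their place "T_tool_cam" (4x4, takes a point from camera to tool coordinates, whose origin is the TCP and whose axes are the tool frame's). Camera axes: x right, y down, z forward; pixel columns grow to the right and rows downward; lengths in m; the calibration is good to about 2 mm. A picture is of the moment at which its call begins: read the wrist's pose just before it. There is no depth.
- sign_off(): hands the job in, once; it reports no verdict.
The state is a dict: "time": time; "qpos": joint angles; "dq": joint speeds; "joint_efforts": joint torques, N m; "eef_pos": TCP position; "tcp_rot": TCP orientation; "contact_force": force on the tool from outside, world axes, zero at the start; "wrist_torque": the same for the moment, N m; "opening": opening from 0.0 (shut) to 1.0 (fully open).
Only numpy, scipy, OpenCV 4.12 (cv2) and the standard library are available. Lean on these libraries where they do the work, as an engineer would, in place of code of your own. Each camera call takes 0.05 s, during which the arm holds its last target. There are 200 camera calls.

## Working session

There is one attempt and no reset: what is moved stays moved. The work goes in short steps, Python scripts to look and compute and a shell command to move; the robot and the scene stay as the last step left them, time stands still between calls to the robot, and variables do not carry over. Pictures are saved under pics/ and viewed, about 8 in all and at most 12, crops included, and the job is handed in when it is done.

```bash
ls; mkdir -p pics
cat > h.py <<'E'
import numpy as np,cv2
from plant import get_state,read_camera,sign_off
from scipy.spatial.transform import Rotation as R
def K(c):
    f=240/np.tan(np.radians(c["fov_y"])/2); return f,c["cx"],c["cy"]
def Tcam(c,s=None):
    if "T" in c: return np.array(c["T"])
    T=np.eye(4);T[:3,:3]=R.from_quat(s["tcp_rot"]).as_matrix();T[:3,3]=s["eef_pos"]
    return T@np.array(c["T_tool_cam"])
def ray(c,u,v,z,s=None):
    f,cx,cy=K(c);T=Tcam(c,s);d=T[:3,:3]@[(u-cx)/f,(v-cy)/f,1];o=T[:3,3]
    return o+d*(z-o[2])/d[2]
def proj(c,p,s=None):
    f,cx,cy=K(c);q=np.linalg.inv(Tcam(c,s))@np.append(p,1);return f*q[0]/q[2]+cx,f*q[1]/q[2]+cy
E
python3 - <<'E'
from h import *
print(get_state())
for n in("scene","top"):
    c=read_camera(n);cv2.imwrite(f"pics/{n}0.png",c["img"][:,:,::-1]);print(n,c["fov_y"],c["cx"],c["cy"],np.round(c["T"],3).tolist())
E
```

```text
pics
{'time': 0.0, 'qpos': array([ 1.13699529e+00,  2.87215578e-01,  1.57813642e+00, -1.02775015e-05,
        1.27857080e+00, -1.49963990e-01]), 'dq': array([-0.00089623,  0.00020416, -0.00200888,  0.00027876,  0.00169546,
       -0.00101335]), 'joint_efforts': array([-1.47522355e-04, -4.05959451e+01, -2.92641413e+01, -1.31817733e-04,
        5.63440437e-03, -1.77127663e-05]), 'eef_pos': array([0.18871999, 0.64744857, 0.24093582]), 'tcp_rot': array([ 0.56608685,  0.4235286 , -0.42497635, -0.56530019]), 'contact_force': array([-0.19703624, -0.11272834, -0.24537801]), 'wrist_torque': array([ 0.01406005,  0.01480195, -0.00714643]), 'opening': 0.9972523015791467}
scene 50.55155059204209 317.8400158725533 235.55840548975908 [[-0.533, 0.71, -0.46, 0.891], [0.846, 0.451, -0.284, 0.239], [0.006, -0.541, -0.841, 0.731], [0.0, 0.0, 0.0, 1.0]]
top 46.154692509955254 319.58860784310116 246.07834748506318 [[0.021, -0.999, 0.028, 0.484], [-1.0, -0.021, -0.005, 0.025], [0.005, -0.028, -1.0, 0.974], [0.0, 0.0, 0.0, 1.0]]
```

View pics/top0.png

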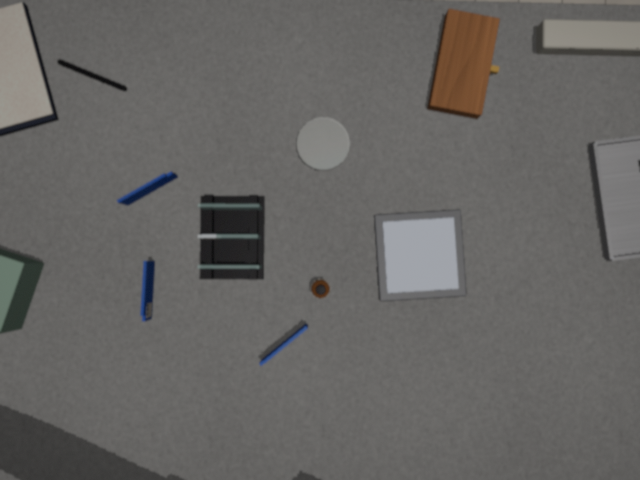

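View pics/scene0.png

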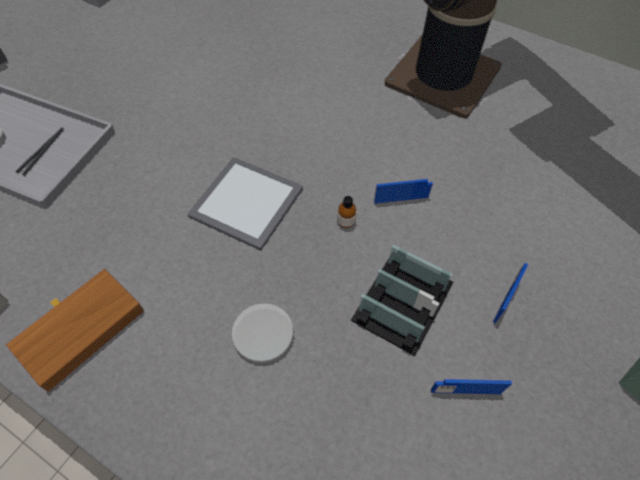

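The frosted end is on the middle slide in top view, at about (200–217, 236). The blanks are at rows 206 and 267. The pad is centred near (421, 255), the bottle is at (320, 288) and the dish at (323, 143). With the notch up and slide +x pointing to image left (world +y), the label faces −x, towards the robot.

Run:
```python
from h import *
s=get_state();M=R.from_quat(s["tcp_rot"]).as_matrix();print("toolaxes cols",np.round(M,3).tolist())
c=read_camera("top");im=c["img"].astype(int);g=im.sum(2)/3
hs=cv2.cvtColor(c["img"],cv2.COLOR_RGB2HSV)
m=np.zeros((480,640),np.uint8);m[200:310,365:475]=((g>140)[200:310,365:475]);
r=cv2.minAreaRect(cv2.findNonZero(m));print("pad",r,ray(c,*r[0],0.01), [np.round(np.linalg.norm(ray(c,*a,.01)-ray(c,*b,.01)),4) for a,b in zip(cv2.boxPoints(r),np.roll(cv2.boxPoints(r),1,0))])
# slides
m=np.zeros((480,640),np.uint8);m[196:280,192:270]=(g>78)[196:280,192:270]
n,l,st,ce=cv2.connectedComponentsWithStats(m)
for i in range(1,n):
    if st[i,4]>60 and st[i,3]<15:
        r=cv2.minAreaRect(cv2.findNonZero((l==i).astype(np.uint8)));b=cv2.boxPoints(r)
        print(st[i],r,np.round(ray(c,*r[0],.056),4),"len",np.round(max(r[1])*np.linalg.norm(ray(c,0,0,.056)-ray(c,1,0,.056)),4))
m=np.zeros((480,640),np.uint8);m[185:290,190:275]=(g<55)[185:290,190:275]
m=cv2.morphologyEx(m,cv2.MORPH_CLOSE,np.ones((9,9)))
r=cv2.minAreaRect(max(cv2.findContours(m,0,1)[0],key=cv2.contourArea));print("rack",r,np.round(ray(c,*r[0],.024),4))
print(ray(c,320,288,.065),ray(c,323,143,.017))
```

```text
toolaxes cols [[0.28, -0.001, -0.96], [0.96, -0.002, 0.28], [-0.002, -1.0, 0.0]]
pad ((420.24993896484375, 254.83155822753906), (71.32673645019531, 70.8494873046875), 86.26860046386719) [ 0.49926593 -0.1522035   0.01      ] [np.float64(0.122), np.float64(0.1217), np.float64(0.1222), np.float64(0.1213)]
rack ((231.80003356933594, 236.9000244140625), (62.8789176940918, 83.15047454833984), 0.9240452647209167) [0.5226 0.1688 0.024 ]
[0.44159901 0.01863997 0.065     ] [0.68665509 0.01830364 0.017     ]
```

```bash
python3 -m inch '[{"x":-25,"z":-30,"hand":0.15},{"x":-25,"z":-30,"hand":0.15},{"x":-25,"z":-30,"hand":0.15},{"x":-25,"z":-30,"hand":0.15},{"x":-25,"z":-30,"hand":0.15}]' 25
python3 -m inch '[{"x":-25,"z":-30,"hand":0.15},{"x":-25,"z":-30,"hand":0.15},{"x":-25,"z":-30,"hand":0.15},{"x":-25,"z":-30,"hand":0.15},{"x":-25,"z":-30,"hand":0.15}]'
python3 -m inch '[{"x":-25,"z":-30,"hand":0.15},{"x":-25,"z":-30,"hand":0.15},{"x":-25,"z":-30,"hand":0.15},{"x":-25,"z":-30,"hand":0.15},{"x":-25,"z":-30,"hand":0.15}]'
python3 -m inch '[{"ay":0.117,"hand":0.15},{"ay":0.117,"hand":0.15},{"ay":0.117,"hand":0.15},{"ay":0.117,"hand":0.15},{"ay":0.117,"hand":0.15}]'
python3 -m inch '[{"ay":0.117,"hand":0.15},{"ay":0.117,"hand":0.15},{"ay":0.117,"hand":0.15},{"ay":0.117,"hand":0.15},{"ay":0.117,"hand":0.15}]'
python3 -m inch '[{"ay":0.117,"hand":0.15},{"hand":0.15},{"hand":0.15},{"hand":0.15}]'
python3 - <<'E'
from h import *
s=get_state();c=read_camera("wrist");cv2.imwrite("pics/w1.png",c["img"][:,:,::-1]);np.savez("w1.npz",img=c["img"])
print(s["qpos"],s["eef_pos"],s["opening"],np.round(R.from_quat(s["tcp_rot"]).as_matrix(),3).tolist())
print(c["fov_y"],np.round(Tcam(c,s),3).tolist())
for y in(.119,.219): print(proj(c,[.522,y,.056],s))
E
```

```text
[ 1.13701415e+00  2.87028059e-01  1.57785646e+00 -1.88647615e-05
  1.27863244e+00 -1.50019732e-01] [0.18875322 0.64754557 0.24121246] 0.9957486187983547 [[0.28, -0.001, -0.96], [0.96, -0.002, 0.28], [-0.002, -1.0, 0.0]]
58.903046337623444 [[0.28, 0.912, 0.3, 0.112], [0.96, -0.266, -0.088, 0.67], [-0.001, 0.313, -0.95, 0.372], [0.0, 0.0, 0.0, 1.0]]
(np.float64(-52.625018559315436), np.float64(616.6897775392699))
(np.float64(28.287305736894837), np.float64(599.549094677013))validation failed for argument at $[0]...
validation failed for argument at $[0]...
validation failed for argument at $[0]...
validation failed for argument at $[0]...
validation failed for argument at $[0]...
validation failed for argument at $[0]...
```

View pics/w1.png

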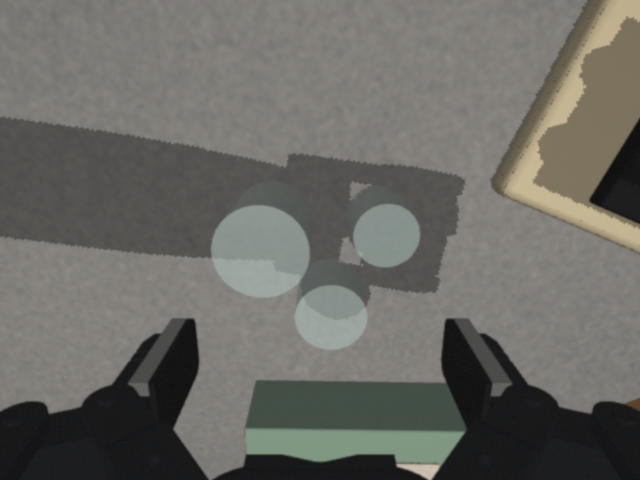

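The wrist view is still at the start pose because the rows were refused. The interface seems to want every key in each row.

```bash
python3 -m inch '[{"ax":0,"ay":0,"az":0,"x":-25,"y":0,"z":-30,"hand":0.15},{"ax":0,"ay":0,"az":0,"x":-25,"y":0,"z":-30,"hand":0.15},{"ax":0,"ay":0,"az":0,"x":-25,"y":0,"z":-30,"hand":0.15},{"ax":0,"ay":0,"az":0,"x":-25,"y":0,"z":-30,"hand":0.15},{"ax":0,"ay":0,"az":0,"x":-25,"y":0,"z":-30,"hand":0.15}]' 25
```

```text
time: 0.62
eef_pos: [0.2984, 0.4844, 0.2421]
tcp_rot: [0.566, 0.424, -0.425, -0.565]
contact_force: [1.0, 0.8, 0.0]
opening: 0.425
```

```bash
python3 -m inch '[{"ax":0,"ay":0,"az":0,"x":-25,"y":0,"z":-30,"hand":0.15},{"ax":0,"ay":0,"az":0,"x":-25,"y":0,"z":-30,"hand":0.15},{"ax":0,"ay":0,"az":0,"x":-25,"y":0,"z":-30,"hand":0.15},{"ax":0,"ay":0,"az":0,"x":-25,"y":0,"z":-30,"hand":0.15},{"ax":0,"ay":0,"az":0,"x":-25,"y":0,"z":-30,"hand":0.15}]' >/dev/null
python3 -m inch '[{"ax":0,"ay":0,"az":0,"x":-25,"y":0,"z":-30,"hand":0.15},{"ax":0,"ay":0,"az":0,"x":-25,"y":0,"z":-30,"hand":0.15},{"ax":0,"ay":0,"az":0,"x":-25,"y":0,"z":-30,"hand":0.15},{"ax":0,"ay":0,"az":0,"x":-25,"y":0,"z":-30,"hand":0.15},{"ax":0,"ay":0,"az":0,"x":-25,"y":0,"z":-30,"hand":0.15}]' 
python3 -m inch '[{"ax":0,"ay":0.117,"az":0,"x":0,"y":0,"z":0,"hand":0.15},{"ax":0,"ay":0.117,"az":0,"x":0,"y":0,"z":0,"hand":0.15},{"ax":0,"ay":0.117,"az":0,"x":0,"y":0,"z":0,"hand":0.15},{"ax":0,"ay":0.117,"az":0,"x":0,"y":0,"z":0,"hand":0.15},{"ax":0,"ay":0.117,"az":0,"x":0,"y":0,"z":0,"hand":0.15}]' >/dev/null
python3 -m inch '[{"ax":0,"ay":0.117,"az":0,"x":0,"y":0,"z":0,"hand":0.15},{"ax":0,"ay":0.117,"az":0,"x":0,"y":0,"z":0,"hand":0.15},{"ax":0,"ay":0.117,"az":0,"x":0,"y":0,"z":0,"hand":0.15},{"ax":0,"ay":0.117,"az":0,"x":0,"y":0,"z":0,"hand":0.15},{"ax":0,"ay":0.117,"az":0,"x":0,"y":0,"z":0,"hand":0.15}]' >/dev/null
python3 -m inch '[{"ax":0,"ay":0.117,"az":0,"x":0,"y":0,"z":0,"hand":0.15},{"ax":0,"ay":0,"az":0,"x":0,"y":0,"z":0,"hand":0.15},{"ax":0,"ay":0,"az":0,"x":0,"y":0,"z":0,"hand":0.15}]'
python3 - <<'E'
from h import *
s=get_state();c=read_camera("wrist");cv2.imwrite("pics/w2.png",c["img"][:,:,::-1]);np.save("w2.npy",dict(c=c,s=s),allow_pickle=True)
print(s["qpos"],s["eef_pos"],s["opening"],np.round(R.from_quat(s["tcp_rot"]).as_matrix(),3).tolist())
for y in(.119,.219): print(proj(c,[.522,y,.056],s))
E
```

```text
time: 1.45
eef_pos: [0.5166, 0.1602, 0.2424]
tcp_rot: [-0.566, -0.424, 0.424, 0.566]
contact_force: [0.8, 1.4, 0.2]
opening: 0.424
time: 2.53
eef_pos: [0.5158, 0.162, 0.2422]
tcp_rot: [0.707, 0.001, -0.001, -0.707]
contact_force: [0.4, -0.5, 0.0]
opening: 0.424
[ 1.16544707e-01 -1.02294573e-02  1.90689255e+00 -3.86005530e-05
  1.24519742e+00  1.13578493e-01] [0.51584621 0.1619732  0.24218647] 0.4243572346399956 [[1.0, -0.0, -0.003], [0.003, -0.0, 1.0], [-0.0, -1.0, -0.0]]
(np.float64(326.7672007342384), np.float64(259.90789964061264))
(np.float64(327.86092782252103), np.float64(131.4044726269909))
```

View pics/w2.png

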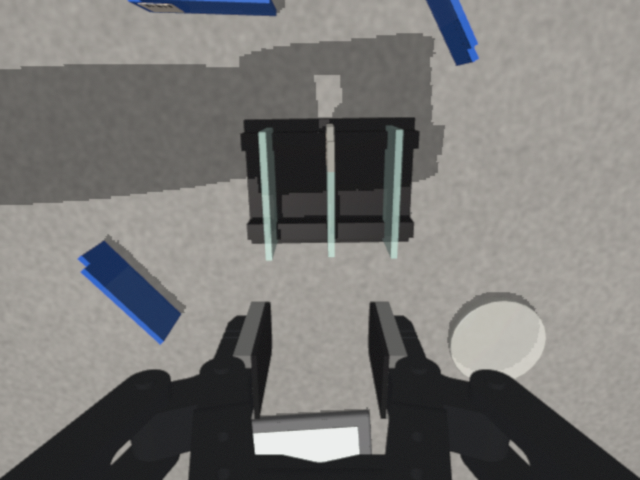

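The slides run vertically in this view. The notched one goes from (330, 127) to (332, 256), with its frosted part above row 170. The blanks are at columns ~267 and ~395.

Run:
```python
from h import *
d=np.load("w2.npy",allow_pickle=True).item();c,s=d["c"],d["s"]
g=c["img"].astype(int).mean(2)
P=[]
for v in range(140,253,4):
    w=np.where(g[v,318:346]>75)[0]
    if len(w): P.append((318+w.mean(),v,len(w),c["img"][v,331,0]))
P=np.array(P);print(np.round(P[::3],1).tolist())
k=np.polyfit(P[:,1],P[:,0],1);W=np.array([ray(c,np.polyval(k,v),v,.056,s) for v in(150,250)]);print(W)
dx=W[0]-W[1];print("yaw dev of slide x from +y (rad, +x side)",dx[0]/dx[1])
col=g[235:275,329:335].mean(1).round();print("end rows 235..",col.tolist())
for v in (256,257,258): print(ray(c,331.5,v,.056,s))
for u,v in((268,190),(395,190)): print("blank",ray(c,u,v,.056,s))
print("frost boundary",ray(c,330,170,.056,s),"tcp",s["eef_pos"])
```

```text
[[330.0, 140.0, 9.0, 154.0], [330.0, 152.0, 9.0, 167.0], [330.0, 164.0, 9.0, 167.0], [330.5, 176.0, 8.0, 161.0], [330.5, 188.0, 8.0, 160.0], [330.5, 200.0, 8.0, 159.0], [330.5, 212.0, 8.0, 160.0], [330.5, 224.0, 8.0, 158.0], [330.5, 236.0, 8.0, 163.0], [331.5, 248.0, 28.0, 193.0]]
[[0.52370058 0.20568714 0.056     ]
 [0.52532048 0.12743462 0.056     ]]
yaw dev of slide x from +y (rad, +x side) -0.020701009461376027
end rows 235.. [163.0, 163.0, 163.0, 164.0, 166.0, 167.0, 168.0, 175.0, 194.0, 201.0, 202.0, 202.0, 202.0, 201.0, 201.0, 200.0, 199.0, 199.0, 199.0, 199.0, 199.0, 193.0, 174.0, 165.0, 164.0, 163.0, 161.0, 159.0, 158.0, 157.0, 157.0, 156.0, 156.0, 156.0, 156.0, 157.0, 158.0, 158.0, 159.0, 160.0]
[0.52574791 0.12234948 0.056     ]
[0.52575765 0.12149711 0.056     ]
[0.52576741 0.12064341 0.056     ]
blank [0.47698895 0.17565571 0.056     ]
blank [0.57328002 0.17592604 0.056     ]
frost boundary [0.52384338 0.1909574  0.056     ] tcp [0.51584621 0.1619732  0.24218647]
```

```bash
python3 -m inch '[{"ax":0,"ay":-0.012,"az":0,"x":9,"y":20,"z":0,"hand":0.15},{"ax":0,"ay":0,"az":0,"x":0,"y":20,"z":0,"hand":0.15},{"ax":0,"ay":0,"az":0,"x":0,"y":20,"z":0,"hand":0.15},{"ax":0,"ay":0,"az":0,"x":0,"y":20,"z":0,"hand":0.15},{"ax":0,"ay":0,"az":0,"x":0,"y":20,"z":0,"hand":0.15}]'
python3 -m inch '[{"ax":0,"ay":0,"az":0,"x":0,"y":20,"z":0,"hand":0.15},{"ax":0,"ay":0,"az":0,"x":0,"y":0,"z":0,"hand":0.15},{"ax":0,"ay":0,"az":0,"x":0,"y":0,"z":0,"hand":0.15}]'
python3 - <<'E'
from h import *
s=get_state();c=read_camera("wrist");cv2.imwrite("pics/w3.png",c["img"][:,:,::-1])
print(s["eef_pos"],R.from_quat(s["tcp_rot"]).as_matrix().round(3).tolist())
g=c["img"].astype(int)
for y in(.13,.16,.18): print(proj(c,[.5246,y,.056],s))
E
```

```text
time: 3.0
eef_pos: [0.525, 0.162, 0.1415]
tcp_rot: [-0.707, -0.005, 0.005, 0.707]
contact_force: [-0.1, 0.7, 0.5]
opening: 0.425
time: 3.25
eef_pos: [0.5241, 0.1619, 0.1213]
tcp_rot: [0.707, 0.004, -0.006, -0.707]
contact_force: [0.8, -0.0, -0.2]
opening: 0.426
[0.52411308 0.16188533 0.12130756] [[1.0, -0.003, -0.013], [0.013, -0.0, 1.0], [-0.003, -1.0, -0.0]]
(np.float64(319.36273485525277), np.float64(323.98056068607116))
(np.float64(320.133716059716), np.float64(270.7689791909793))
(np.float64(320.6867168899123), np.float64(232.60196737214727))
```

View pics/w3.png

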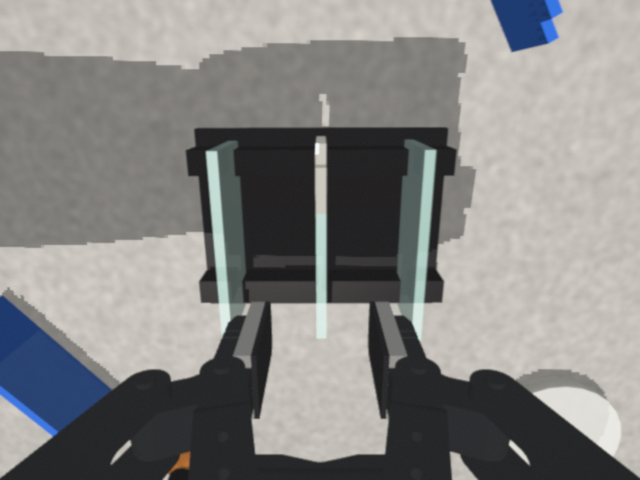

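The slide is centred between the jaws at column 321. The frosted boundary is at row 213, which matches y ≈ 0.190. I'll descend and close.

```bash
python3 -m inch '[{"ax":0,"ay":0,"az":0,"x":0,"y":20,"z":0,"hand":0.15},{"ax":0,"ay":0,"az":0,"x":0,"y":20,"z":0,"hand":0.15},{"ax":0,"ay":0,"az":0,"x":0,"y":20,"z":0,"hand":0.15},{"ax":0,"ay":0,"az":0,"x":0,"y":15,"z":0,"hand":0.15},{"ax":0,"ay":0,"az":0,"x":0,"y":10,"z":0,"hand":0.15}]'
python3 -m inch '[{"ax":0,"ay":0,"az":0,"x":0,"y":6,"z":0,"hand":0.15},{"ax":0,"ay":0,"az":0,"x":0,"y":0,"z":0,"hand":0.15},{"ax":0,"ay":0,"az":0,"x":0,"y":0,"z":0,"hand":0.15}]'
python3 -m inch '[{"ax":0,"ay":0,"az":0,"x":0,"y":0,"z":0,"hand":0.6},{"ax":0,"ay":0,"az":0,"x":0,"y":0,"z":0,"hand":0.75},{"ax":0,"ay":0,"az":0,"x":0,"y":0,"z":0,"hand":0.85},{"ax":0,"ay":0,"az":0,"x":0,"y":0,"z":0,"hand":1},{"ax":0,"ay":0,"az":0,"x":0,"y":0,"z":0,"hand":1}]' 45
python3 -m inch '[{"ax":0,"ay":0,"az":0,"x":0,"y":0,"z":0,"hand":1},{"ax":0,"ay":0,"az":0,"x":0,"y":0,"z":0,"hand":1},{"ax":0,"ay":0,"az":0,"x":0,"y":0,"z":0,"hand":1}]'
```

```text
time: 3.72
eef_pos: [0.5257, 0.1621, 0.0377]
tcp_rot: [-0.707, -0.005, 0.004, 0.707]
contact_force: [-1.1, 0.6, -0.1]
opening: 0.421
time: 3.97
eef_pos: [0.5259, 0.1621, 0.0324]
tcp_rot: [-0.707, -0.005, 0.004, 0.707]
contact_force: [0.6, -1.4, 0.6]
opening: 0.427
time: 4.38
eef_pos: [0.5253, 0.1621, 0.0323]
tcp_rot: [0.707, 0.005, -0.004, -0.707]
contact_force: [-2.8, 0.1, 5.8]
opening: 0.055
time: 4.63
eef_pos: [0.5252, 0.1621, 0.0323]
tcp_rot: [0.707, 0.004, -0.004, -0.707]
contact_force: [-1.9, -0.3, 4.8]
opening: 0.05
```

The opening of about 5 mm matches the glass. Now I'll lift.

```bash
python3 -m inch '[{"ax":0,"ay":0,"az":0,"x":0,"y":-5,"z":0,"hand":1},{"ax":0,"ay":0,"az":0,"x":0,"y":-8,"z":0,"hand":1},{"ax":0,"ay":0,"az":0,"x":0,"y":-10,"z":0,"hand":1},{"ax":0,"ay":0,"az":0,"x":0,"y":-15,"z":0,"hand":1},{"ax":0,"ay":0,"az":0,"x":0,"y":-20,"z":0,"hand":1}]'
python3 -m inch '[{"ax":0,"ay":0,"az":0,"x":0,"y":-25,"z":0,"hand":1},{"ax":0,"ay":0,"az":0,"x":0,"y":-25,"z":0,"hand":1},{"ax":0,"ay":0,"az":0,"x":0,"y":-25,"z":0,"hand":1},{"ax":0,"ay":0,"az":0,"x":0,"y":-15,"z":0,"hand":1},{"ax":0,"ay":0,"az":0,"x":0,"y":0,"z":0,"hand":1}]'
python3 - <<'E'
from h import *
s=get_state();c=read_camera("scene");w=read_camera("wrist");cv2.imwrite("pics/s4.png",np.hstack([cv2.resize(c["img"][60:420,160:560],(420,378)),cv2.resize(w["img"][102:,130:510],(380,378))])[:,:,::-1])
print(s["eef_pos"],s["opening"],s["qpos"])
E
```

```text
time: 5.05
eef_pos: [0.524, 0.1618, 0.0893]
tcp_rot: [0.707, 0.003, -0.005, -0.707]
contact_force: [-0.5, 0.8, -0.2]
opening: 0.05
time: 5.47
eef_pos: [0.5277, 0.1624, 0.185]
tcp_rot: [-0.707, -0.008, 0.001, 0.707]
contact_force: [1.1, -0.1, -0.4]
opening: 0.05
[0.5277345  0.16236337 0.18495424] 0.04977452106461259 [1.14689639e-01 6.66607124e-02 1.93744182e+00 1.68114772e-05
 1.12742852e+00 1.02691713e-01]
```

View pics/s4.png

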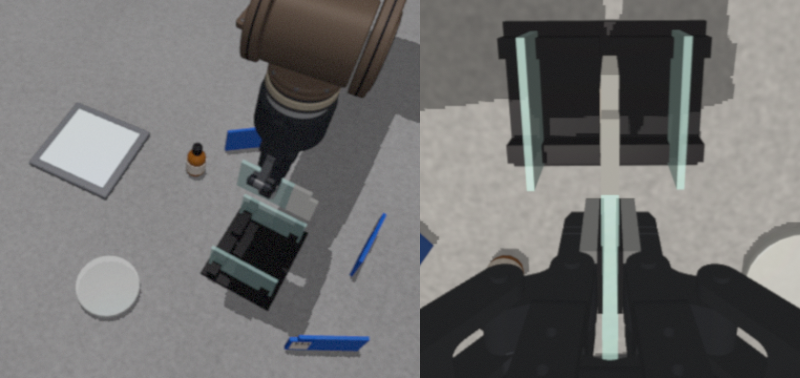

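The slide is held level and clear of the rack, and both blanks are in place. No label shows on the +x face, so it does face −x as deduced. Next is carrying it to the pad and tipping it.

```bash
python3 -m inch '[{"ax":0,"ay":0,"az":0,"x":0,"y":0,"z":-15,"hand":1},{"ax":0,"ay":0,"az":0,"x":0,"y":0,"z":-25,"hand":1},{"ax":0,"ay":0,"az":0,"x":0,"y":0,"z":-30,"hand":1},{"ax":0,"ay":0,"az":0,"x":0,"y":0,"z":-30,"hand":1},{"ax":0,"ay":0,"az":0,"x":0,"y":0,"z":-30,"hand":1}]' >/dev/null
python3 -m inch '[{"ax":0,"ay":0,"az":0,"x":-5,"y":0,"z":-30,"hand":1},{"ax":0,"ay":0,"az":0,"x":-5,"y":0,"z":-30,"hand":1},{"ax":0,"ay":0,"az":0,"x":-5,"y":0,"z":-30,"hand":1},{"ax":0,"ay":0,"az":0,"x":-5,"y":0,"z":-30,"hand":1},{"ax":0,"ay":0,"az":0,"x":-5,"y":0,"z":-30,"hand":1}]'
python3 -m inch '[{"ax":0,"ay":0,"az":0,"x":-5,"y":0,"z":-30,"hand":1},{"ax":0,"ay":0,"az":0,"x":0,"y":0,"z":-25,"hand":1},{"ax":0,"ay":0,"az":0,"x":0,"y":0,"z":-15,"hand":1},{"ax":0,"ay":0,"az":0.06,"x":0,"y":0,"z":-7,"hand":1},{"ax":0,"ay":0,"az":0.1,"x":0,"y":0,"z":0,"hand":1}]'
python3 -m inch '[{"ax":0,"ay":0,"az":0.1,"x":0,"y":0,"z":0,"hand":1},{"ax":0,"ay":0,"az":0.1,"x":0,"y":0,"z":0,"hand":1},{"ax":0,"ay":0,"az":0.1,"x":0,"y":0,"z":0,"hand":1},{"ax":0,"ay":0,"az":0.1,"x":0,"y":0,"z":0,"hand":1},{"ax":0,"ay":0,"az":0.1,"x":0,"y":0,"z":0,"hand":1}]'
python3 -m inch '[{"ax":0,"ay":0,"az":0.1,"x":0,"y":0,"z":0,"hand":1},{"ax":0,"ay":0,"az":0.1,"x":0,"y":0,"z":0,"hand":1},{"ax":0,"ay":0,"az":0.1,"x":0,"y":0,"z":0,"hand":1},{"ax":0,"ay":0,"az":0,"x":0,"y":0,"z":0,"hand":1},{"ax":0,"ay":0,"az":0,"x":0,"y":0,"z":0,"hand":1}]'
python3 - <<'E'
from h import *
s=get_state();M=R.from_quat(s["tcp_rot"]).as_matrix();print(M.round(3).tolist(),s["qpos"])
lab=np.array(s["eef_pos"])+M@[-.0025,.001,.043];print("label",lab)
print("needed tool shift mm",(M.T@(np.array([.4993,-.1522,.11])-lab)*1000).round(1))
print("ynormal angle",np.degrees(np.arccos(-M[2,0])),"x tilt",np.degrees(np.arcsin(M[2,2])))
E
```

```text
time: 6.4
eef_pos: [0.5017, -0.1192, 0.177]
tcp_rot: [-0.706, -0.003, 0.005, 0.708]
contact_force: [-0.2, 0.2, -0.8]
opening: 0.052
time: 6.82
eef_pos: [0.4975, -0.1966, 0.1782]
tcp_rot: [-0.705, 0.055, 0.061, 0.705]
contact_force: [0.1, 0.2, -1.4]
opening: 0.05
time: 7.23
eef_pos: [0.4993, -0.1947, 0.1782]
tcp_rot: [0.669, -0.227, -0.235, -0.667]
contact_force: [-0.2, 0.3, -0.4]
opening: 0.056
time: 7.65
eef_pos: [0.4988, -0.1945, 0.1766]
tcp_rot: [0.628, -0.323, -0.332, -0.625]
contact_force: [0.5, 0.0, -1.0]
opening: 0.051
[[0.572, -0.82, -0.013], [0.009, -0.009, 1.0], [-0.82, -0.572, 0.002]] [-0.41072453  0.54424577  1.55508945 -0.36809227  1.93692732 -0.39132103]
label [ 0.49602677 -0.15154819  0.17813842]
needed tool shift mm [57.8 36.3 -0.9]
ynormal angle 34.87381790305949 x tilt 0.13506421827815884
```

```bash
python3 -m inch '[{"ax":0,"ay":0,"az":0,"x":14,"y":9,"z":0,"hand":1},{"ax":0,"ay":0,"az":0,"x":14,"y":9,"z":0,"hand":1},{"ax":0,"ay":0,"az":0,"x":14,"y":9,"z":0,"hand":1},{"ax":0,"ay":0,"az":0,"x":10,"y":6,"z":0,"hand":1},{"ax":0,"ay":0,"az":0,"x":5,"y":3,"z":-1,"hand":1}]' >/dev/null
python3 -m inch '[{"ax":0,"ay":0,"az":0,"x":0,"y":0,"z":0,"hand":1},{"ax":0,"ay":0,"az":0,"x":0,"y":0,"z":0,"hand":1},{"ax":0,"ay":0,"az":0,"x":0,"y":0,"z":0,"hand":1},{"ax":0,"ay":0,"az":0,"x":0,"y":0,"z":0,"hand":1},{"ax":0,"ay":0,"az":0,"x":0,"y":0,"z":0,"hand":1}]'
python3 - <<'E'
from h import *
s=get_state();M=R.from_quat(s["tcp_rot"]).as_matrix()
lab=np.array(s["eef_pos"])+M@[-.0025,.001,.043];print("label",lab,"angles",np.degrees(np.arccos(-M[2,0])),np.degrees(np.arcsin(M[2,2])),s["dq"].round(3))
c=read_camera("scene");t=read_camera("top")
print("label px scene",proj(c,lab),"top",proj(t,lab),"pad top px",proj(t,[.4993,-.1522,.01]))
u,v=map(int,proj(c,lab));a=c["img"][max(0,v-120):v+120,max(0,u-133):u+133];b=t["img"][120:420,180:540]
cv2.imwrite("pics/f5.png",np.hstack([cv2.resize(a,(400,360)),cv2.resize(b,(400,360))])[:,:,::-1]);print(a.shape)
E
```

```text
time: 8.48
eef_pos: [0.5029, -0.1965, 0.1128]
tcp_rot: [0.63, -0.322, -0.33, -0.625]
contact_force: [0.4, -0.2, 0.3]
opening: 0.051
label [ 0.50016564 -0.15352842  0.11427857] angles 35.08919712781145 -0.04386090426484266 [ 0.001  0.     0.004  0.001 -0.001  0.   ]
label px scene (np.float64(237.7014832625001), np.float64(159.0932662890326)) top (np.float64(433.6855607863512), np.float64(253.4101848142644)) pad top px (np.float64(420.248207582359), np.float64(254.8116218448025))
(240, 266, 3)
```

View pics/f5.png

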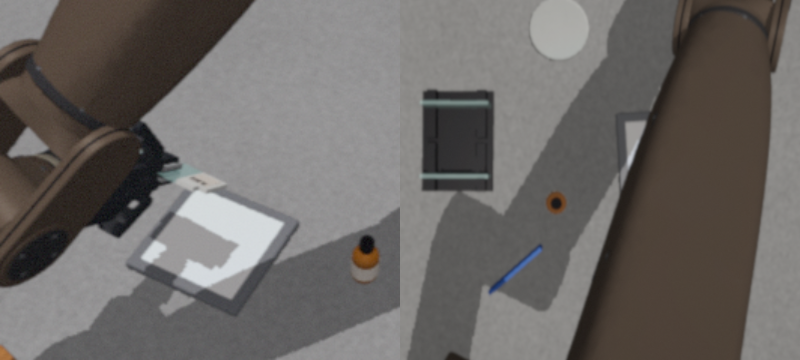

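The label and its dark bars are visible from above at crop (200, 182), against a predicted (200, 179). The frosted end is over the pad, and the blanks, bottle and dish are undisturbed. Handing in.

```bash
python3 -c "
from h import *
print(sign_off()); s=get_state(); print(s['time'],s['opening'],s['eef_pos'])"
```

```text
the job is handed in; nothing more can be done
None
the job is handed in; nothing more can be done
```

I handed the job in with the arm still holding the notched slide in the air over the light pad. No verdict was reported. Robot time was about 8.6 s of the 35 s allowed.

I gripped the slide, which was in the middle slot, on its clear glass about 10 mm behind its centre. I then lifted it straight out, carried it to the pad and tipped it 55° so the label looks up.

Last checks, just before handing in:
- **Position:** the label was worked out at (0.500, −0.154, 0.114) m. That is about 2 mm from the pad centre in plan and 104 mm above it.
- **Angles:** the label side is 35° from facing up, and the long edges are level within 0.1°.
- **Grip:** the opening reads about 4–5 mm, which fits the 5 mm glass. The fingers are about 17 mm clear of the frosted end by calculation, and the arm was still.
- **Pictures:** the label and its dark bars show in the scene camera within a few pixels of where I predicted. Both blanks are in their slots, and the bottle and dish look where they were, judged by eye.

My first batch of moves was refused because each row needs every key, and nothing moved then. In the last pictures, the forearm hid the slide from the top camera. The final placement therefore rests on the arm's own pose reading and the one scene view. The state read after the hand-in was refused.

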